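Twist the stuck stamp out of its holder and stand it on the ink pad

TASK

Slide the ink pad's cover fully open. Then free the stamp with the flat paddle handle, which dried ink has seized in its leaning holder: it will not come by a straight pull, so twist it back and forth while drawing it out along its lean. Stand it upright, printing face down, wholly on the ink pad's felt and let go without dropping it; do not disturb the other stamp or the other things on the desk.

Things in the scene. Friction and masses are not known exactly. Their poses are not given: they have to be found in the camera images.
- stamp_grip (a point): Centre of the stuck stamp's paddle handle: 42 mm wide (stamp x), 26 thick (y), 54 long (z), black plastic. The point is on the axis, 105 mm above the printing face, 27 mm below the handle's end. Stamp z runs from face to handle; at the start it leans 30 to 34 degrees (play) to the holder's -x. Grip the 26 mm thickness, fingers pointing along stamp -z. Stamp mass about 0.22 kg.
- stamp_face (a point): Centre of the stuck stamp's round printing face; axes as stamp_grip, 105 mm below it along z. Body 41 mm across, 70 mm long, tapering up to the handle at 78 mm. Steel lugs 6 mm wide and high stick out 7 mm at stamp +x and -x, 8 to 14 mm above the face. It starts on the socket's floor.
- holder: Fixed grey holder of the stuck stamp: base 120 (x) x 90 (y) x 12 mm, origin centre of its underside. Its round socket (45 mm wide inside, 62 outside, 56 deep) leans 30 degrees to the holder's -x. Two slots along it, 70 degrees wide, take the lugs. The stamp has 2 mm of play all round. Lugs pass the last ridge after a rise of 44 mm; the face leaves the socket at 56 mm.
- socket_floor (a point): Centre of the socket's floor, at (20, 0, 58) mm in the holder's frame; axes of the holder (not leaning). Three ridges of dried ink in each slot, 5 mm thick, start 17, 32, 47 mm up the socket; each shuts half the slot, up to where the lugs stand at the start. So no straight pull passes: the stamp rises 3 mm to the first ridge, then 15 mm from one to the next.
- socket_mouth (a point): Centre of the socket's mouth, 56 mm from its floor along the lean. Twists, seen from the handle's end and from the starting angle: clockwise 13 to 22 degrees to pass the first ridge, as much counter-clockwise for the second, clockwise for the third; at about 24 degrees the slot's wall stops it. Between two ridges a lug has 4 mm of play lengthwise, so twist there.
- stamp2_mid (a point): The other stamp, loose in the other leaning holder, to be left alone: body 32 mm across, ball knob 34 mm across, 115 mm long in all; this point is on its axis, 60 mm above its face. Its z is its axis, leaning 30 to 35 degrees.
- holder2: Fixed holder of the other stamp, of the same form and base (120 x 90 mm), origin at the centre of its underside; its stamp's knob ends about 160 mm above the desk.
- pad: Fixed dark steel ink pad box, origin under the centre of its felt, at desk height. The felt lies within x, y = -50 to 50 mm; the box is 120 mm wide (x) and runs from y = +60 to y = -168 mm; rim 34 mm high. The part beyond y = -54 mm is the deck on to which the cover slides.
- pad_felt (a point): Centre of the felt's top surface, 22 mm above the desk, axes of the pad; the felt is 100 x 100 mm.
- cover (a joint): Opening of the ink pad's sliding cover in m: 0 shut, 0.11 fully open (stop). It grows as the cover slides along the pad's -y; about 2 N of friction, it stays where left. It starts at 0 to 0.025.
- cover_tab (a point): Centre of the upright tab on the cover by which it is slid: 44 mm wide (pad x), 12 mm thick (pad y), 34 mm tall (from 34 to 68 mm above the desk); this point is 51 mm above the desk and moves with the cover; when shut it lies at (0, -38) mm in the pad's frame. Axes of the pad.
- glue_c (a point): Glue bottle, bystander, loose: white bottle, 38 mm across, 115 mm tall, standing; this point is at its centre.
- stapler_c (a point): Stapler, bystander, loose: 130 mm long (its x), 30 wide, 50 tall at most; this point is at its centre.
- phone_c (a point): Phone, bystander, loose: dark slab 150 (its x) x 74 x 9 mm lying flat; this point is at its centre.
- tape_c (a point): Roll of tape, bystander, loose: ring 84 mm across, 24 tall, lying flat; this point is at its centre.
- scissors_c (a point): Scissors, bystander, loose: 180 mm long (its x, blades to +x), 70 wide over the finger loops, 13 tall, lying flat; this point is at its centre.
- calculator_c (a point): Calculator, bystander, loose: 140 (its x) x 78 x 16 mm, lying flat; this point is at its centre.
- stamp: The stuck stamp as a whole (see stamp_grip); origin at the centre of its printing face.

How it is judged:
By the outcome, as a careful person would: the job done as asked, in the order asked, and still so for the second after the job is handed in, with the robot touching nothing.
It also fails if it takes over 59 s, if anything falls off the work surface, if the arm or the gripper's body presses on something with over 40 N, if the wrist force passes 120 N, or if a joint passes its speed limit or range.

ROBOT

A 6-joint arm with a two-finger parallel gripper is mounted at the origin on the work surface. World frame = base frame: x ahead of the robot, y to its left, z up, the work surface at z = 0. Lengths are in mm, angles in rad, forces in N, time in s.
With the tool pointing down it reaches from about 275 to 1000 mm from the base axis. Payload 8.4 kg.
Tool frame: the origin (TCP) lies at the very end of the fingers, on their centre line; the grasp point (between the pads) lies 19 mm behind it; z points along the fingers, x is the direction in which the jaws open and shut, and the axes are right-handed (so a half turn about z gives the same grasp; the last joint's range is limited). The gripper opens to 85 mm and grips with 20 to 120 N. Pads are 22 mm wide; open, the fingers measure 114 mm over their backs; the gripper's body (76 mm by 85 mm) begins 54 mm behind the grasp point. The pads swing forward as they close: fully open they stand 13 mm farther back than shut.
Start: joints at [1.298, 0.353, 1.633, -0, 1.155, -0.002], TCP at [167.187, 602.226, 231.281] pointing down, gripper open.
Joint ranges: [-2.63, 2.63], [-0.92, 2.1], [0.06, 2.66], [-1.3, 4.44], [0, 2.69], [-3.02, 3.02]. Speed limits (rad/s): [2.22, 2.22, 2.79, 3.14, 3.14, 3.14].

INTERFACE

Orientations are given as [roll, pitch, yaw] about the fixed x, y, z axes, in that order (R = Rz(yaw) Ry(pitch) Rx(roll)).
In Python, from rig import r gives the robot as it stands.
- The arm moves only by the tool arm_command, never from a script. Its argument "targets" is a list of rows, each a list of 6 numbers: the shift along the tool's x, y, z in m, then the turn, a rotation vector about the tool's x, y, z in rad. A call has 1 to 20 rows; each row shifts and turns the commanded pose from where the row before left it, along the tool's axes as they then stand; what a row does not reach is not made up. A row lasts 1/12 s, in which the tool goes at most 41.7 mm and 7.16 degrees, less where a joint would pass 70% of its speed; a pose out of reach is approached as far as the arm can. A call is refused whole if a number of a shift passes 0.0417 or a number of a turn 0.125, either way. A call with a gripper value outside its range is refused whole. "fingers" is the finger opening in m, from 0 to 0.0854, set as the call begins (left out, the last holds). The fingers move at their own pace and stop on an object; "squeeze" is the grip in N (left out, the last holds). Time passes only in rows, so rows that do not move let the fingers close. It gives the time, the measured TCP pose, the force and the opening at its end, in the units of the state.
- r.sense(): the state, without advancing time (a new reading comes with each control period).
- r.grab_frame(name): name is "scene" or "top"; returns a dict with "image" (400x640x3 uint8, blue, green, red), "fx", "fy", "cx", "cy" (pixels), "xyz" and "orientation" of the camera in the world. Camera axes: x right, y down, z forward; pixel columns grow to the right and rows downward; lengths in mm; the calibration is good to about 2 mm. A picture is of the moment at which its call begins. There is no depth.
- r.sign_off(): hands the job in, once; it reports no verdict.
The state is a dict: "clock": time; "qpos": joint angles; "qvel": joint speeds; "joint_efforts": joint torques, N m; "eef_pos": TCP position; "tcp_rot": TCP orientation; "contact_force": force on the tool from outside, world axes, zero at the start; "wrist_torque": the same for the moment, N m; "opening": opening from 0.0 (shut) to 1.0 (fully open).
Only numpy, scipy, OpenCV 4.12 (cv2) and the standard library are available. Lean on these libraries where they do the work, as an engineer would, in place of code of your own. Each camera call takes 0.05 s, during which the arm holds its last target.

## Working session

There is one attempt and no reset: what is moved stays moved. The work goes in short steps, Python scripts to look and compute and a tool call to move; the robot and the scene stay as the last step left them, time stands still between calls to the robot, and variables do not carry over. Pictures are saved under pics/ and viewed, and the job is handed in when it is done.

Besides the shell and the picture viewer there is one more tool, called after "Call:" in YAML: its name, and indented under it one key for each argument. arm_command: Moves the arm, as the interface text tells. Its arguments: {"type":"object","properties":{"targets":{"type":"array"},"fingers":{"type":"number"},"squeeze":{"type":"number"}},"required":["targets"]}

```bash
ls; mkdir -p pics
python3 - <<'E'
from rig import r
import cv2
print(r.sense())
for n in("scene","top"):
    f=r.grab_frame(n); cv2.imwrite(f"pics/{n}0.png",f["image"]); print({k:v for k,v in f.items() if k!="image"})
E
```

```text
pics
{'clock': 0.0, 'qpos': array([ 1.29761215e+00,  3.53670120e-01,  1.63415256e+00, -1.10676266e-05,
        1.15518242e+00, -2.38754284e-03]), 'qvel': array([ 0.00160788,  0.00086936, -0.00257807, -0.0004325 , -0.00154072,
       -0.00214239]), 'joint_efforts': array([ 5.51807490e-03, -6.05262566e+01, -3.42069805e+01,  4.30257742e-04,
        9.36729979e-03,  1.45637409e-05]), 'eef_pos': array([167.05260137, 601.76030947, 230.54007067]), 'tcp_rot': array([3.14158591e+00, 1.41246069e-03, 1.30000416e+00]), 'contact_force': array([-0.47661144,  0.62968396,  0.42782357]), 'wrist_torque': array([0.02498244, 0.00084289, 0.00366892]), 'opening': 0.9982789078597547}
{'fx': 495.4148464955446, 'fy': 495.4148464955446, 'cx': 325.0636519425262, 'cy': 196.9958316007113, 'xyz': array([1343.07669461,  133.11036057, 1120.88975132]), 'orientation': array([-2.49162359,  0.00747666,  1.68463224])}
{'fx': 481.3134025427056, 'fy': 481.3134025427056, 'cx': 321.65987886749815, 'cy': 196.47698089953641, 'xyz': array([ 417.04651012,   32.9869543 , 1101.15673271]), 'orientation': array([-3.01060337, -0.02840858, -1.54510233])}
```

View pics/scene0.png

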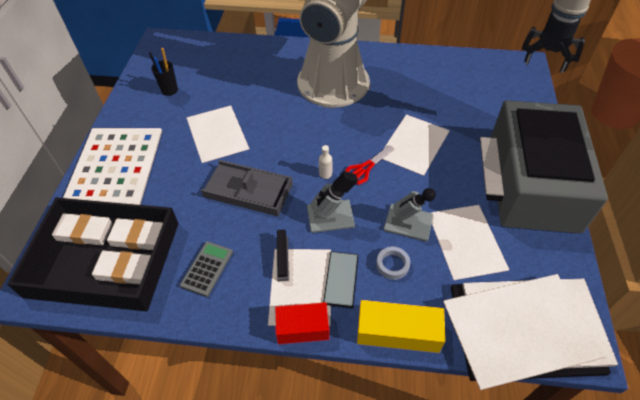

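View pics/top0.png

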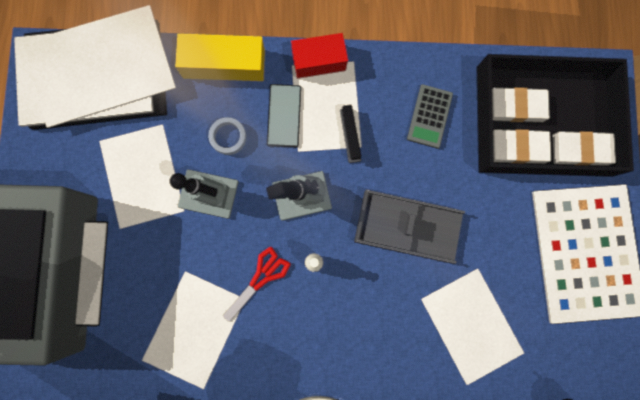

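The scene view shows the pad at (248,187), the stuck stamp's holder at (330,210), holder 2 at (410,218), and the glue at (325,162). In the top view they are at (412,226), (302,190), (207,190) and (314,262). I'll zoom in next.

```bash
cat > h.py <<'E'
import numpy as np, cv2
from scipy.spatial.transform import Rotation as R
def cam(f):
    return np.array(f["xyz"]), R.from_euler('xyz',f["orientation"]).as_matrix()
def ray(f,u,v):
    c,M=cam(f); d=M@np.array([(u-f["cx"])/f["fx"],(v-f["cy"])/f["fy"],1]); return c,d/np.linalg.norm(d)
def onz(f,u,v,z):
    c,d=ray(f,u,v); return c+d*(z-c[2])/d[2]
def proj(f,P):
    c,M=cam(f); p=(np.atleast_2d(P)-c)@M; return np.c_[f["cx"]+f["fx"]*p[:,0]/p[:,2], f["cy"]+f["fy"]*p[:,1]/p[:,2]]
def tri(f1,p1,f2,p2):
    c1,d1=ray(f1,*p1);c2,d2=ray(f2,*p2)
    A=np.c_[d1,-d2]; s=np.linalg.lstsq(A,c2-c1,rcond=None)[0]
    a=c1+d1*s[0];b=c2+d2*s[1]; return (a+b)/2,np.linalg.norm(a-b)
def crop(f,u0,v0,u1,v1,k,name):
    im=cv2.resize(f["image"][v0:v1,u0:u1],None,fx=k,fy=k,interpolation=cv2.INTER_CUBIC)
    for u in range((u0//10+1)*10,u1,10):
        cv2.line(im,((u-u0)*k,0),((u-u0)*k,6),(0,255,255),1)
        if u%20==0: cv2.putText(im,str(u),((u-u0)*k-10,18),0,.4,(0,255,255),1)
    for v in range((v0//10+1)*10,v1,10):
        cv2.line(im,(0,(v-v0)*k),(6,(v-v0)*k),(0,255,255),1)
        if v%20==0: cv2.putText(im,str(v),(8,(v-v0)*k+4),0,.4,(0,255,255),1)
    cv2.imwrite("pics/"+name,im)
E
python3 - <<'E'
from h import *; from rig import r
import pickle
s=r.grab_frame("scene");t=r.grab_frame("top"); pickle.dump((s,t),open("f0.pkl","wb"))
crop(s,190,140,370,250,4,"s1.png"); crop(t,250,160,350,230,8,"t1.png"); crop(t,345,175,475,275,6,"t2.png")
crop(s,295,150,370,240,6,"s3.png")
E
```

```text
(no output)
```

View pics/s1.png

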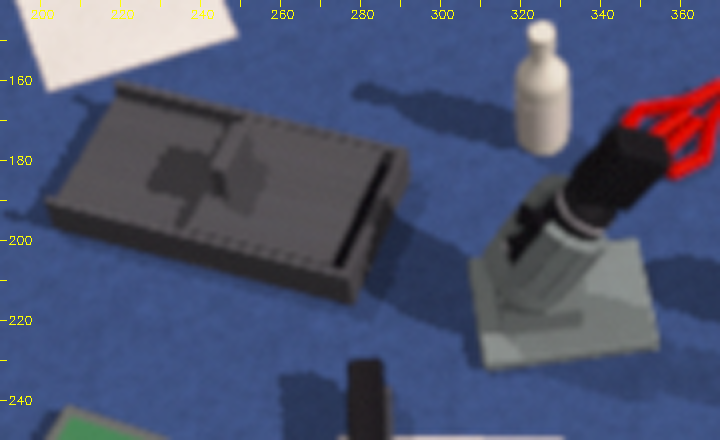

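View pics/t1.png

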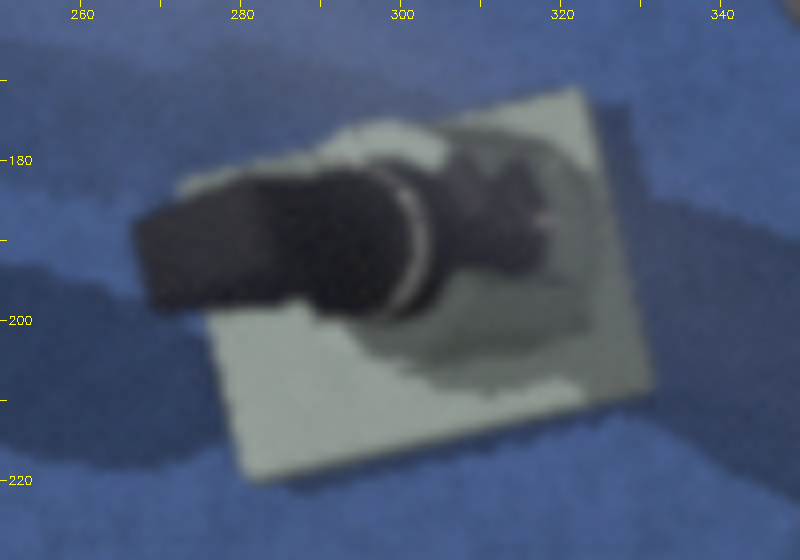

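View pics/t2.png

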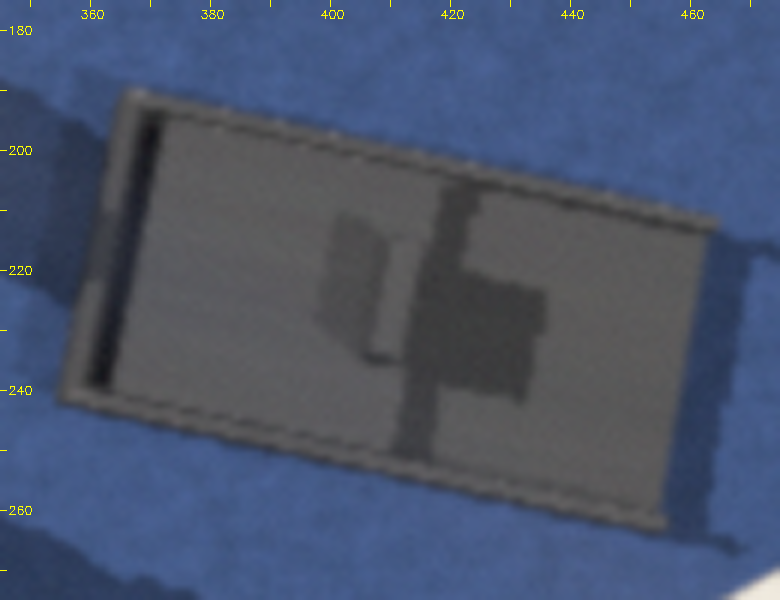

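View pics/s3.png

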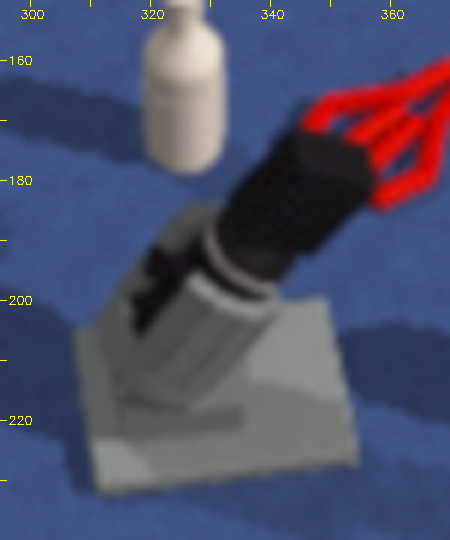

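Run:
```python
from h import *; import pickle
s,t=pickle.load(open("f0.pkl","rb"))
np.set_printoptions(precision=1,suppress=True)
print("holder top cam z=12")
H=[onz(t,*p,12) for p in[(272.5,183),(322.5,171),(331.5,209),(281.5,220)]]
for p in H: print(p)
for i in range(4): print(np.linalg.norm(H[i]-H[(i+1)%4]))
print("holder scene");HS=[onz(s,*p,12) for p in[(307.5,205.5),(349.5,200),(354.5,227),(311.5,232)]]
for p in HS: print(p)
print("pad")
P=[onz(t,*p,34) for p in[(366,189.5),(464.5,211),(456,263.5),(355,242)]]
PS=[onz(s,*p,34) for p in[(292,178),(219,160),(202.5,189.5),(278,208)]]
for p in P+PS: print(p)
for i in range(4): print(np.linalg.norm(P[i]-P[(i+1)%4]))
```

```text
holder top cam z=12
[589.1 118.9  12. ]
[620.5   5.3  12. ]
[533.3 -17.4  12. ]
[505.   95.3  12. ]
117.80179735853338
90.13193739991719
116.15098341822367
87.35716287976939
holder scene
[541.3 -16.   12. ]
[509.6  98.3  12. ]
[598.6 119.2  12. ]
[627.    6.5  12. ]
pad
[577.2 -93.   34. ]
[ 535.  -315.6   34. ]
[ 417.5 -295.    34. ]
[459.  -70.1  34. ]
[465.9 -69.9  34. ]
[ 421.5 -293.    34. ]
[ 533.9 -312.3   34. ]
[574.2 -91.5  34. ]
226.58114522386197
119.2111227754483
228.67028503431254
120.38113791378049
```

```bash
cat >> h.py <<'E'
import math
HY=math.radians(-74.7); HO=np.array([565.5,51,0]); HR=R.from_euler('z',HY).as_matrix()
PY=math.radians(-10.6); PO=np.array([508,-139.5,0]); PR=R.from_euler('z',PY).as_matrix()
def pw(p): return PO+PR@np.array(p,float)
def hw(p): return HO+HR@np.array(p,float)
E
python3 - <<'E'
from h import *; import pickle
s,t=pickle.load(open("f0.pkl","rb"))
np.set_printoptions(precision=1,suppress=True)
for nm,f,c in(("t",t,(345,175,475,275,6)),("s",s,(190,140,310,230,6))):
    g=dict(f); 
    crop(g,*c,f"o{nm}.png"); im=cv2.imread(f"pics/o{nm}.png")
    for q,col in((0,(0,0,255)),(20,(0,255,0))):
        C=[pw((x,-38-q+y,z)) for x in(-22,22) for y in(-6,6) for z in(34,68)]
        for p in proj(f,C): cv2.circle(im,(int((p[0]-c[0])*6),int((p[1]-c[1])*6)),2,col,-1)
    C=[pw((x,y,34)) for x in(-60,60) for y in(60,-168)]
    for p in proj(f,C): cv2.circle(im,(int((p[0]-c[0])*6),int((p[1]-c[1])*6)),3,(255,255,0),-1)
    cv2.imwrite(f"pics/o{nm}.png",im)
E
```

```text
(no output)
```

View pics/ot.png

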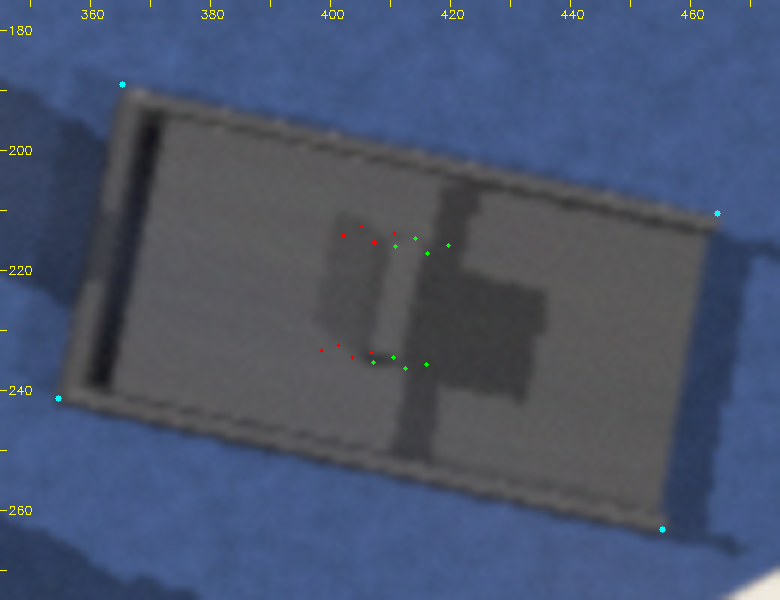

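View pics/os.png

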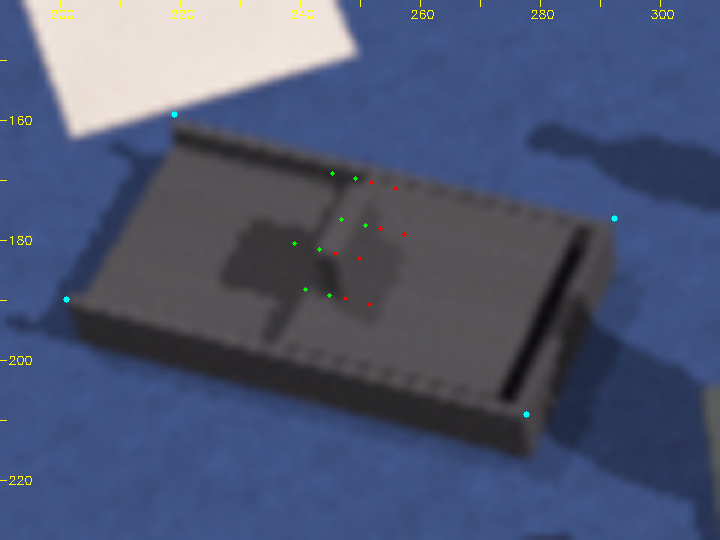

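Run:
```python
from h import *; import pickle
s,t=pickle.load(open("f0.pkl","rb"))
np.set_printoptions(precision=1,suppress=True)
for nm,f,c,k in(("t",t,(258,170,318,215),12),("s",s,(310,150,370,215),9)):
    g=dict(f); g["image"]=np.clip((f["image"].astype(float)-15)*3.2,0,255).astype(np.uint8)
    crop(g,*c,k,f"e{nm}.png"); im=cv2.imread(f"pics/e{nm}.png")
    for a,col in((30,(0,0,255)),(34,(0,255,0))):
        a=math.radians(a); d=HR@[-math.sin(a),0,math.cos(a)]; x=HR@[math.cos(a),0,math.sin(a)]; y=HR@[0,1,0]
        F=hw((20,0,58)); print(F, F+105*d, d)
        for p in proj(f,[F+132*d+i*21*x+j*13*y for i in(-1,1) for j in(-1,1)]+[F+132*d]): cv2.circle(im,(int((p[0]-c[0])*k),int((p[1]-c[1])*k)),3,col,-1)
    cv2.imwrite(f"pics/e{nm}.png",im)
print("glue",onz(t,314,262,115))
```

```text
[570.8  31.7  58. ] [556.9  82.3 148.9] [-0.1  0.5  0.9]
[570.8  31.7  58. ] [555.3  88.3 145. ] [-0.1  0.5  0.8]
[570.8  31.7  58. ] [556.9  82.3 148.9] [-0.1  0.5  0.9]
[570.8  31.7  58. ] [555.3  88.3 145. ] [-0.1  0.5  0.8]
glue [413.1  20.4 115. ]
```

View pics/et.png

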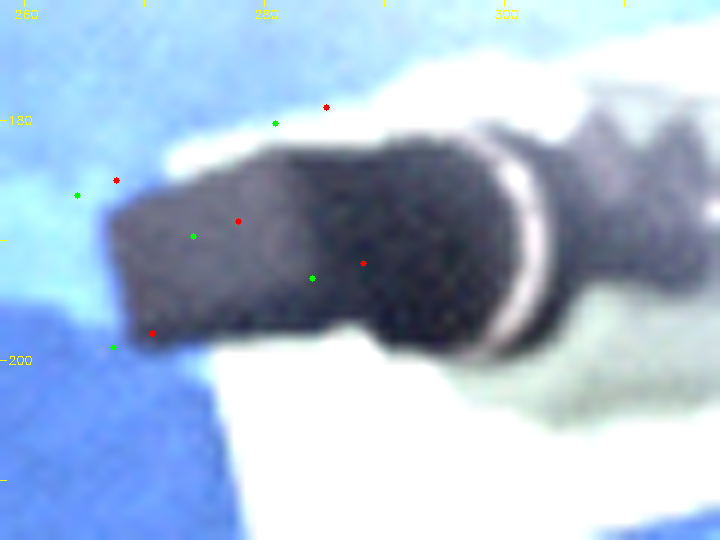

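View pics/es.png

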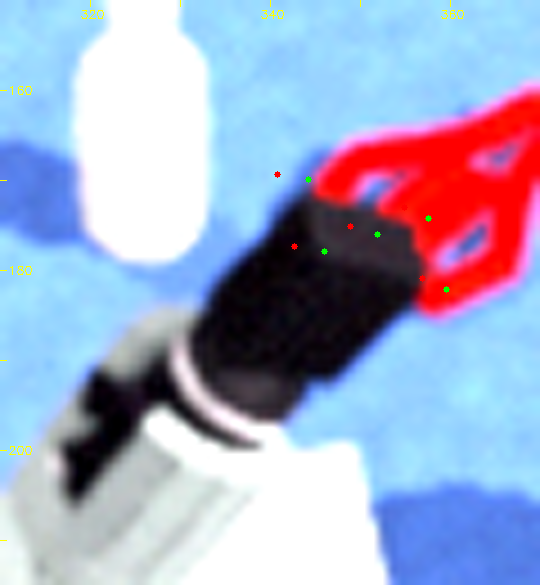

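```bash
cat >> h.py <<'E'
def Td(yaw): return R.from_euler('xyz',[math.pi,0,yaw])
def plan(p0,R0,p1,R1):
    "shift in R0 axes, rotvec in R0 axes, shift in R1 axes"
    d=np.array(p1)-np.array(p0)
    return R0.inv().apply(d).round(1),(R0.inv()*R1).as_rotvec().round(3),R1.inv().apply(d).round(1)
def st(): 
    from rig import r
    s=r.sense(); return s["eef_pos"],R.from_euler('xyz',s["tcp_rot"]),s
E
python3 - <<'E'
from h import *
p,q,s=st(); a=(200,310,300); Y=PY+math.pi/2
print(plan(p,q,a,Td(1.3)))
T=pw((0,-55,150)); print(T,plan(a,Td(1.3),T,Td(Y)),Y)
d32=HR@[-math.sin(math.radians(32)),0,math.cos(math.radians(32))]
from h import *; import pickle
s,t=pickle.load(open("f0.pkl","rb"))
e,err=tri(t,(276,190.8),s,(350.5,176.3)); print("end",e,err,"pred",hw((20,0,58))+132*d32)
print("knob2",tri(t,(179,181),s,(428,195)))
E
```

```text
(array([-272.5,  109.8,  -68.9]), array([-0.   ,  0.001,  0.   ]), array([-272.5,  109.8,  -69.2]))
[ 497.88267572 -193.5614442   150.        ] (array([-405.5,  421.7,  150. ]), array([-0.   ,  0.   , -0.086]), array([-440.2,  385.4,  150. ])) 1.3857914260834976
end [549.77672073  99.36987794 164.18994649] 0.09104323739860297 pred [552.31971455  99.17900922 169.94234869]
knob2 (array([567.59471627, 296.00914523, 138.12360365]), np.float64(0.9377444544544107))
```

Call:
arm_command:
  targets:
    - [-0.0273,0.011,-0.0069,0,0,0]
    - [-0.0273,0.011,-0.0069,0,0,0]
    - [-0.0273,0.011,-0.0069,0,0,0]
    - [-0.0273,0.011,-0.0069,0,0,0]
    - [-0.0273,0.011,-0.0069,0,0,0]
    - [-0.0273,0.011,-0.0069,0,0,0]
    - [-0.0273,0.011,-0.0069,0,0,0]
    - [-0.0273,0.011,-0.0069,0,0,0]
    - [-0.0273,0.011,-0.0069,0,0,0]
    - [-0.0273,0.011,-0.0069,0,0,0]
    - [0,0,0,0,0,-0.086]
  fingers: 0.045

```text
clock: 1.12
eef_pos: [200.0, 306.0, 301.1]
tcp_rot: [3.141, 0.001, 1.384]
contact_force: [0.2, 0.5, 0.5]
opening: 0.525
```

Call:
arm_command:
  targets:
    - [-0.0275,0.0241,0.0094,0,0,0]
    - [-0.0275,0.0241,0.0094,0,0,0]
    - [-0.0275,0.0241,0.0094,0,0,0]
    - [-0.0275,0.0241,0.0094,0,0,0]
    - [-0.0275,0.0241,0.0094,0,0,0]
    - [-0.0275,0.0241,0.0094,0,0,0]
    - [-0.0275,0.0241,0.0094,0,0,0]
    - [-0.0275,0.0241,0.0094,0,0,0]
    - [-0.0275,0.0241,0.0094,0,0,0]
    - [-0.0275,0.0241,0.0094,0,0,0]
    - [-0.0275,0.0241,0.0094,0,0,0]
    - [-0.0275,0.0241,0.0094,0,0,0]
    - [-0.0275,0.0241,0.0094,0,0,0]
    - [-0.0275,0.0241,0.0094,0,0,0]
    - [-0.0275,0.0241,0.0094,0,0,0]
    - [-0.0275,0.0241,0.0094,0,0,0]
    - [0,0,0,0,0,0]

```text
clock: 2.53
eef_pos: [501.0, -198.3, 148.4]
tcp_rot: [3.14, 0.001, 1.384]
contact_force: [-1.3, 0.5, 0.8]
opening: 0.525
```

Run:
```python
from h import *; from rig import r
p,q,s=st(); print(s)
T=pw((0,-55,43)); print(T,plan(p,q,T,Td(PY+math.pi/2)))
t=r.grab_frame("top"); crop(t,345,160,475,275,6,"t3.png")
```

```text
{'clock': 2.5333, 'qpos': array([-3.79064421e-01,  3.17318948e-01,  1.89504583e+00, -1.31409782e-03,
        9.27522793e-01, -1.76212405e+00]), 'qvel': array([ 0.05126749, -0.06618741,  0.08014908,  0.02640036,  0.04661057,
        0.06524297]), 'joint_efforts': array([ -1.7588751 , -49.96592402, -27.92060137,  -0.14584566,
         0.14675469,  -0.74441157]), 'eef_pos': array([ 501.01598749, -198.34209267,  148.35556364]), 'tcp_rot': array([3.14011929e+00, 1.35775357e-03, 1.38384596e+00]), 'contact_force': array([-1.28605709,  0.49550241,  0.83333926]), 'wrist_torque': array([-0.02779976,  0.01545662, -0.02154201]), 'opening': 0.5254184248564941}
[ 497.88267572 -193.5614442    43.        ] (array([  4.3,  -4.1, 105.3]), array([ 0.001,  0.001, -0.002]), array([  4.1,  -4. , 105.4]))
```

View pics/t3.png

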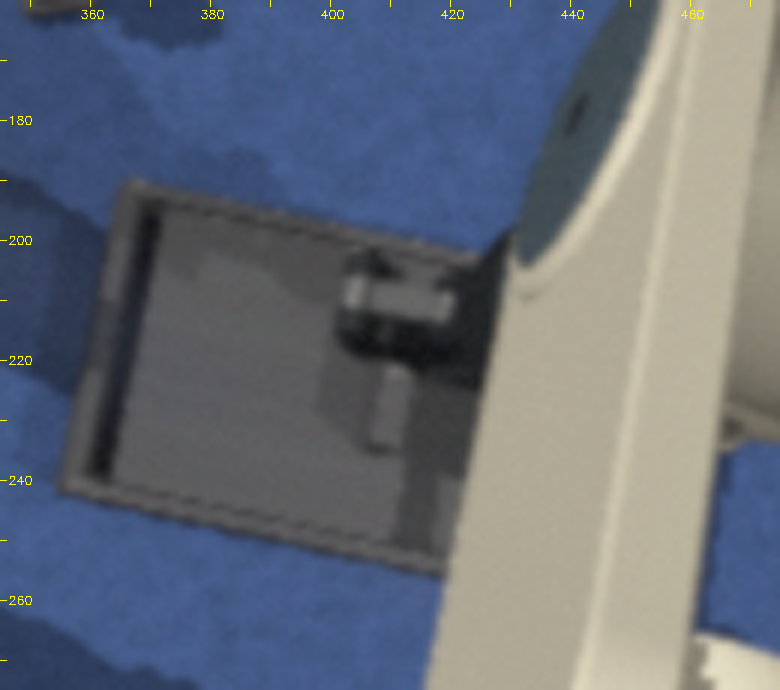

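Call:
arm_command:
  targets:
    - [0,0,0.02,0,0,0]
    - [0,0,0.02,0,0,0]

```text
clock: 2.75
eef_pos: [498.7, -193.6, 110.2]
tcp_rot: [3.14, 0.0, 1.385]
contact_force: [-0.7, 0.0, -1.2]
opening: 0.529
```

Run:
```python
from h import *
p,q,s=st()
T=pw((0,-55,43)); print(p,T,plan(p,q,T,Td(PY+math.pi/2)),s["qvel"].round(3))
```

```text
[ 498.69244223 -193.59021379  110.22113747] [ 497.88267572 -193.5614442    43.        ] (array([-0.1, -0.9, 67.2]), array([ 0.002,  0.   , -0.   ]), array([-0.1, -0.8, 67.2])) [ 0.01   0.356  0.182 -0.001 -0.518 -0.   ]
```

Call:
arm_command:
  targets:
    - [0,-0.001,0.02,0,0,0]
    - [0,0,0.02,0,0,0]
    - [0,0,0.015,0,0,0]
    - [0,0,0.009,0,0,0]
    - [0,0,0,0,0,0]

```text
clock: 3.17
eef_pos: [495.9, -192.3, 44.5]
tcp_rot: [-3.138, -0.001, 1.386]
contact_force: [-1.1, 0.1, 0.2]
opening: 0.528
```

Call:
arm_command:
  targets:
    - [0,0,0,0,0,0]
    - [0,0,0,0,0,0]
    - [0,0,0,0,0,0]
    - [0,0,0,0,0,0]
    - [0,0,0,0,0,0]
    - [0,0,0,0,0,0]
  fingers: 0.0
  squeeze: 25

```text
clock: 3.67
eef_pos: [497.9, -193.5, 47.0]
tcp_rot: [3.14, 0.0, 1.386]
contact_force: [-2.0, 2.4, 7.2]
opening: 0.135
```

Call:
arm_command:
  targets:
    - [0,0,0,0,0,0]
    - [-0.006,0,0,0,0,0]
    - [-0.012,0,0,0,0,0]
    - [-0.012,0,0,0,0,0]
    - [-0.012,0,0,0,0,0]
    - [-0.012,0,0,0,0,0]
    - [-0.012,0,0,0,0,0]
    - [-0.01,0,0,0,0,0]
    - [-0.006,0,0,0,0,0]
    - [0,0,0,0,0,0]

```text
clock: 4.5
eef_pos: [482.3, -275.5, 47.1]
tcp_rot: [3.141, 0.001, 1.385]
contact_force: [-4.1, -0.1, 8.4]
opening: 0.132
```

Run:
```python
from h import *
p,q,s=st()
print(PR.T@(p-PO),s["opening"]*85.4,s["contact_force"])
```

```text
[  -0.26847715 -138.43558543   47.05279757] 11.307624404358458 [-4.06579436 -0.09519502  8.35661405]
```

Call:
arm_command:
  targets:
    - [-0.003,0,0,0,0,0]
    - [-0.003,0,0,0,0,0]
    - [-0.002,0,0,0,0,0]
    - [-0.002,0,0,0,0,0]
    - [0,0,0,0,0,0]

```text
clock: 4.92
eef_pos: [480.6, -284.4, 47.1]
tcp_rot: [3.141, 0.0, 1.386]
contact_force: [-2.3, 0.5, 7.5]
opening: 0.134
```

Call:
arm_command:
  targets:
    - [-0.002,0,0,0,0,0]
    - [0,0,0,0,0,0]

```text
clock: 5.08
eef_pos: [480.3, -285.9, 47.0]
tcp_rot: [3.141, -0.0, 1.385]
contact_force: [-1.6, 2.7, 8.3]
opening: 0.132
```

Run:
```python
from h import *
p,q,s=st()
print(PR.T@(p-PO),s["opening"]*85.4,PR.T@s["contact_force"])
```

```text
[  -0.31443402 -148.99713831   47.04809988] 11.30684720305146 [-2.04524002  2.3694876   8.30379866]
```

Force is not yet rising, so I'll creep on.

Call:
arm_command:
  targets:
    - [-0.002,0,0,0,0,0]
    - [0,0,0,0,0,0]

```text
clock: 5.25
eef_pos: [480.2, -286.1, 47.0]
tcp_rot: [3.141, -0.003, 1.384]
contact_force: [2.4, 14.7, 10.5]
opening: 0.133
```

Call:
arm_command:
  targets:
    - [-0.002,0,0,0,0,0]
    - [0,0,0,0,0,0]

```text
clock: 5.42
eef_pos: [480.1, -286.3, 46.9]
tcp_rot: [-3.141, -0.005, 1.384]
contact_force: [6.4, 24.8, 12.3]
opening: 0.132
```

Call:
arm_command:
  targets:
    - [0.003,0,0,0,0,0]
    - [0.0005,0,0,0,0,0]

```text
clock: 5.58
eef_pos: [480.3, -285.8, 47.0]
tcp_rot: [3.141, -0.0, 1.386]
contact_force: [-1.8, 3.1, 8.6]
opening: 0.134
```

Call:
arm_command:
  targets:
    - [0,0,0,0,0,0]
    - [0,0,0,0,0,0]
    - [0,0,0,0,0,0]
    - [0,0,-0.02,0,0,0]
    - [0,0,-0.035,0,0,0]
    - [0,0,-0.04,0,0,0]
    - [0,0,-0.04,0,0,0]
    - [0,0,-0.04,0,0,0]
    - [0,0,-0.035,0,0,0]
    - [0,0,0,0,0,0]
  fingers: 0.045

```text
clock: 6.42
eef_pos: [483.1, -288.4, 263.6]
tcp_rot: [3.131, 0.004, 1.386]
contact_force: [1.7, -0.7, 0.1]
opening: 0.529
```

Run:
```python
from h import *
p,q,s=st()
a=math.radians(32); d=HR@[-math.sin(a),0,math.cos(a)]
F=hw((20,0,58)); G=F+105*d; tcp=G-19*d
z=-d; x=HR@[0,1,0]; y=np.cross(z,x); Rg=R.from_matrix(np.c_[x,y,z])
pre=tcp+90*d
print("TCP",p,"grasp tcp",tcp,"pre",pre,Rg.as_euler('xyz'))
print(plan(p,q,pre,Rg), np.linalg.norm((q.inv()*Rg).as_rotvec()))
print(s["qpos"])
```

```text
TCP [ 483.08830899 -288.43604702  263.57984188] grasp tcp [558.75195953  75.66668158 130.93213627] pre [546.1671324  121.66906175 207.25646492] [2.58308729 0.         0.26703538]
(array([414.9, -14. ,  54.5]), array([-0.486, -0.314,  1.087]), array([ 169.1, -351.2, -153. ])) 1.2315998622819706
[-5.40865049e-01  2.19714520e-01  1.74143024e+00 -1.08755573e-04
  1.16886843e+00 -1.92658198e+00]
```

Call:
arm_command:
  targets:
    - [0.02,-0.001,0,0,0,0]
    - [0.036,-0.001,0,0,0,0]
    - [0.036,-0.001,0,0,0,0]
    - [0.036,-0.001,0,0,0,0]
    - [0.036,-0.001,0,0,0,0]
    - [0.036,-0.001,0,0,0,0]
    - [0.036,-0.001,0,0,0,0]
    - [0.036,-0.001,0,0,0,0]
    - [0.036,-0.001,0,0,0,0]
    - [0.036,-0.001,0,0,0,0]
    - [0.036,-0.001,0,0,0,0]
    - [0.035,-0.002,0,0,0,0]

```text
clock: 7.42
eef_pos: [543.6, 125.7, 255.7]
tcp_rot: [3.141, -0.0, 1.386]
contact_force: [0.5, -0.5, 0.3]
opening: 0.528
```

Call:
arm_command:
  targets:
    - [0,0,0,-0.0405,-0.0262,0.0906]
    - [0,0,0,-0.0405,-0.0262,0.0906]
    - [0,0,0,-0.0405,-0.0262,0.0906]
    - [0,0,0,-0.0405,-0.0262,0.0906]
    - [0,0,0,-0.0405,-0.0262,0.0906]
    - [0,0,0,-0.0405,-0.0262,0.0906]
    - [0,0,0,-0.0405,-0.0262,0.0906]
    - [0,0,0,-0.0405,-0.0262,0.0906]
    - [0,0,0,-0.0405,-0.0262,0.0906]
    - [0,0,0,-0.0405,-0.0262,0.0906]
    - [0,0,0,-0.0405,-0.0262,0.0906]
    - [0,0,0,-0.0405,-0.0262,0.0906]
    - [0,0,0,0,0,0]
    - [0,0,0,0,0,0]

```text
clock: 8.58
eef_pos: [543.5, 124.4, 255.1]
tcp_rot: [2.593, 0.011, 0.271]
contact_force: [0.1, 0.7, -0.1]
opening: 0.529
```

```bash
cat >> h.py <<'E'
def grasp(a=32):
    a=math.radians(a); d=HR@[-math.sin(a),0,math.cos(a)]
    tcp=hw((20,0,58))+86*d; z=-d; x=HR@[0,1,0]; return tcp,d,R.from_matrix(np.c_[x,np.cross(z,x),z])
E
python3 - <<'E'
from h import *
from rig import r
p,q,s=st(); tcp,d,Rg=grasp()
print(p,s["qpos"],s["qvel"].round(2)); print(plan(p,q,tcp+60*d,Rg))
t=r.grab_frame("top"); c=r.grab_frame("scene")
crop(t,240,120,360,220,6,"t4.png");crop(c,290,110,400,220,6,"s4.png")
E
```

```text
[543.4654922  124.42336892 255.07015122] [ 0.53539045  0.31164959  1.75666936 -0.54917052  1.2874734   0.47662647] [-0.01 -0.02  0.01  0.01 -0.01 -0.03]
(array([  2.6, -21.8,  72.5]), array([-0.01 ,  0.007,  0.009]), array([  1.9, -22.5,  72.3]))
```

View pics/t4.png

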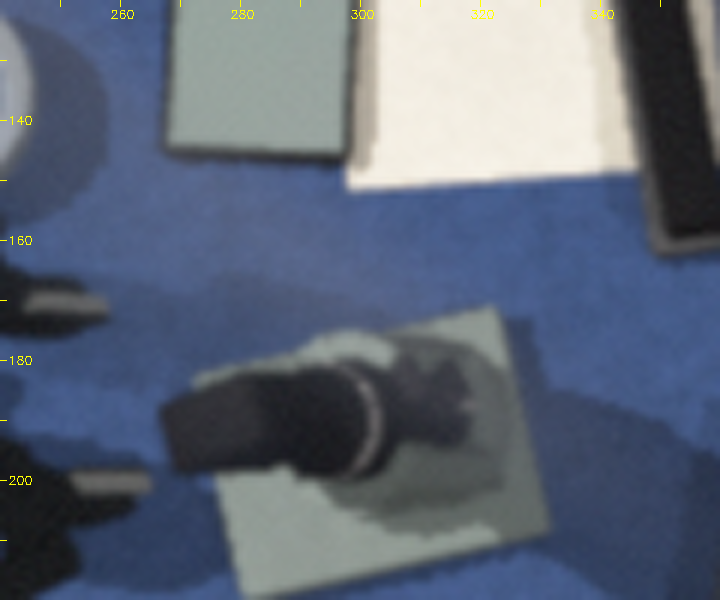

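View pics/s4.png

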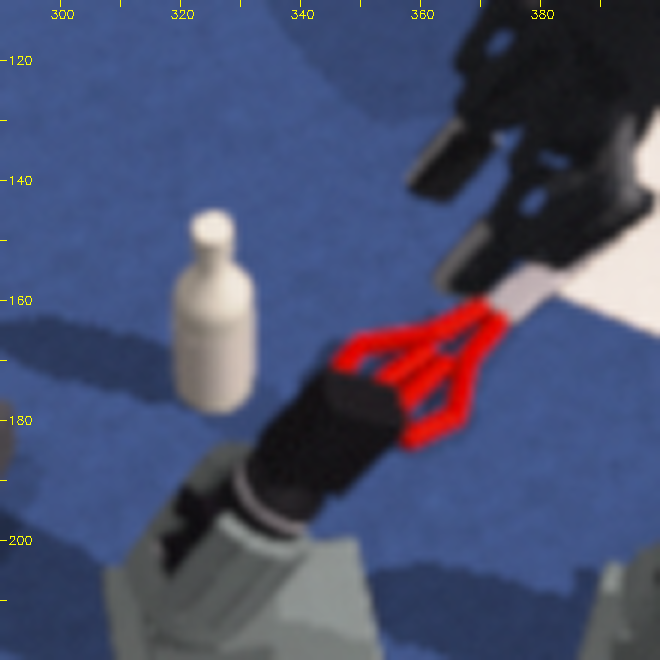

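Run:
```python
from h import *; import pickle
s,t=pickle.load(open("f0.pkl","rb"))
p,q,_=st(); z=q.apply([0,0,1])
for b in(0,7): print(b,proj(t,p-z*b),proj(s,p-z*b))
x=q.apply([1,0,0])
print(proj(t,[p-z*7+k*x for k in(-22.5,-37,22.5,37)])); print(proj(s,[p-z*7+k*x for k in(-22.5,-37,22.5,37)]))
```

```text
0 [[258.65602269 186.57884621]] [[362.37165654 150.34879519]]
7 [[256.27428464 186.52232171]] [[364.03253286 148.45345572]]
[[259.15308811 198.84004852]
 [261.01886965 206.82329138]
 [253.41521592 174.28903533]
 [251.58306738 166.44970022]]
[[362.12433274 141.51539989]
 [360.91726354 137.12659737]
 [365.9848031  155.55174682]
 [367.26700297 160.21371817]]
```

Call:
arm_command:
  targets:
    - [0.002,-0.0115,0.02,-0.01,0.007,0.009]
    - [0,-0.011,0.03,0,0,0]
    - [0,0,0.022,0,0,0]
    - [0,0,0,0,0,0]
    - [0,0,0,0,0,0]

```text
clock: 9.1
eef_pos: [549.9, 105.3, 182.9]
tcp_rot: [2.582, -0.001, 0.263]
contact_force: [-0.1, 0.3, 0.3]
opening: 0.526
```

Run:
```python
from h import *
from rig import r
p,q,s=st(); tcp,d,Rg=grasp()
print(p,s["contact_force"]); print(plan(p,q,tcp,Rg))
t=r.grab_frame("top"); c=r.grab_frame("scene")
crop(t,240,150,340,220,8,"t5.png");crop(c,310,130,400,220,6,"s5.png")
```

```text
[549.88593442 105.32844944 182.94051802] [-0.08392543  0.28539056  0.34179798]
(array([ 0.8, -1.4, 60.5]), array([ 0.001,  0.002, -0.004]), array([ 0.7, -1.3, 60.5]))
```

View pics/t5.png

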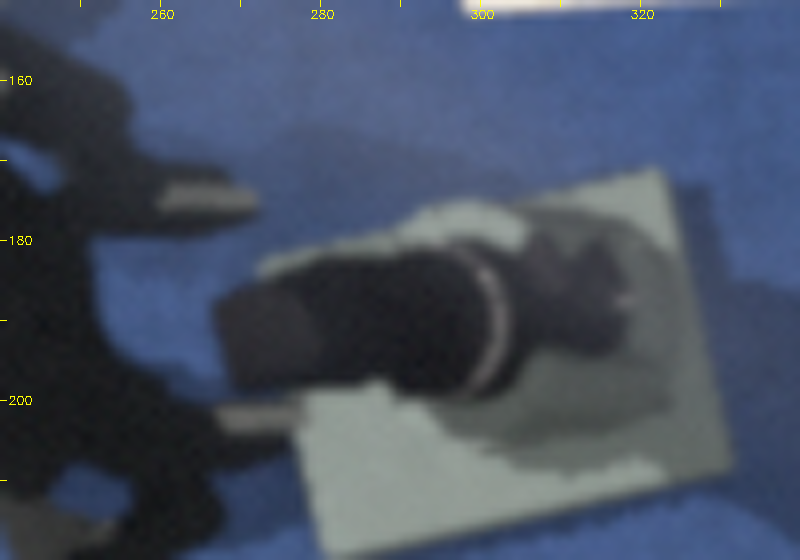

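View pics/s5.png

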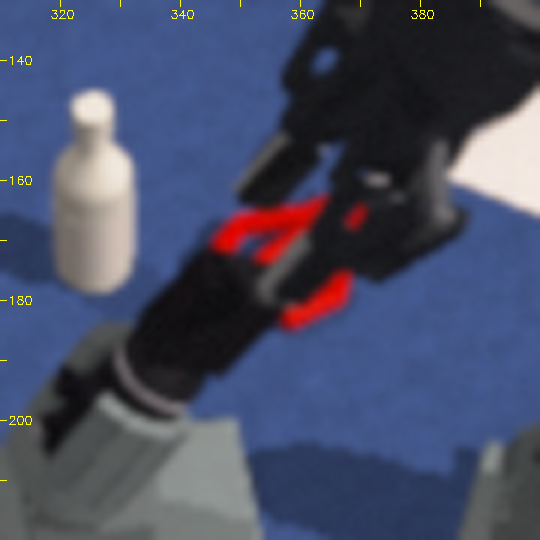

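Run:
```python
from h import *; import pickle
s,t=pickle.load(open("f0.pkl","rb"))
np.set_printoptions(precision=1,suppress=True)
p,q,_=st()
A,e1=tri(t,(272,174.7),s,(355,178.8)); B,e2=tri(t,(277,202),s,(350,162.8)); print(A,e1,B,e2, np.linalg.norm(A-B))
m=(A+B)/2; print("strip mid in tool frame",q.inv().apply(m-p), "diff",q.inv().apply(A-B))
E,_=tri(t,(276,190.8),s,(350.5,176.3)); print("handle end in tool frame",q.inv().apply(E-p), "exp end z ", )
tcp,d,Rg=grasp(); print(q.inv().apply(hw((20,0,58))+132*d-p))
```

```text
[577.  109.1 188.5] 5.201405745468896 [525.   95.2 186.8] 0.1740927714282744 53.877654496102984
strip mid in tool frame [-1.1  5.3 -0.4] diff [53.9  0.9 -1.3]
handle end in tool frame [-3.2 -5.1 20.7] exp end z 
[-0.7 -1.3 16.3]
```

Call:
arm_command:
  targets:
    - [-0.0015,-0.0005,0.01,0,0,0]
    - [0,0,0.015,0,0,0]
    - [0,0,0.015,0,0,0]
    - [0,0,0.012,0,0,0]
    - [0,0,0.009,0,0,0]
    - [0,0,0,0,0,0]

```text
clock: 9.7
eef_pos: [556.7, 74.0, 129.8]
tcp_rot: [2.582, -0.001, 0.262]
contact_force: [-0.6, 0.0, 0.6]
opening: 0.527
```

Run:
```python
from h import *
from rig import r
p,q,s=st(); tcp,d,Rg=grasp()
print(p,s["contact_force"]); print(plan(p,q,tcp,Rg))
t=r.grab_frame("top"); c=r.grab_frame("scene")
crop(t,240,150,340,220,8,"t6.png");crop(c,290,140,380,230,6,"s6.png")
```

```text
[556.71291032  73.99708142 129.80605136] [-0.59707871  0.04318837  0.6391065 ]
(array([ 2.4, -0.3, -1.5]), array([ 0.002,  0.002, -0.004]), array([ 2.4, -0.3, -1.5]))
```

View pics/t6.png

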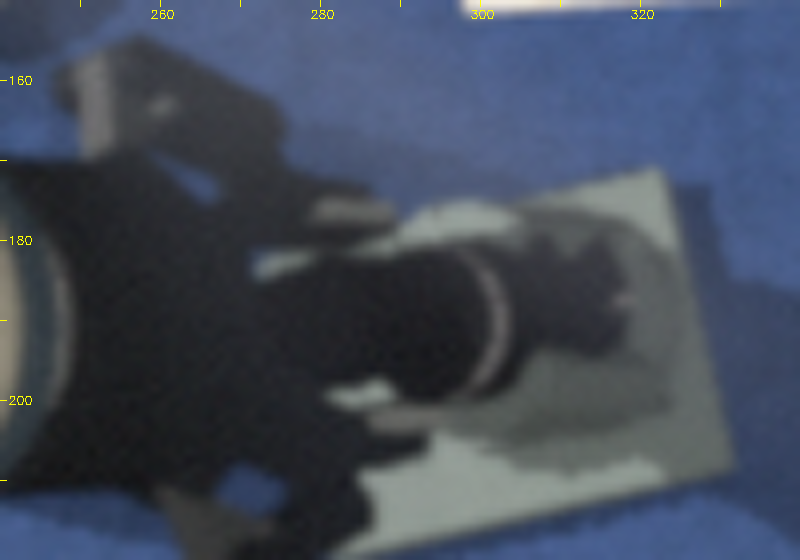

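View pics/s6.png

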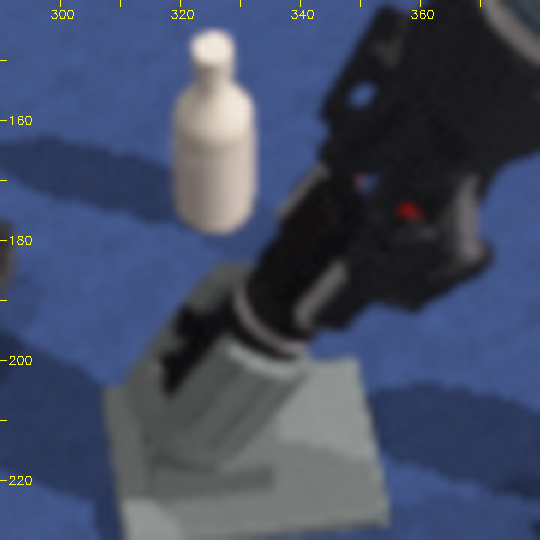

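Call:
arm_command:
  targets:
    - [0,0,0,0,0,0]
    - [0,0,0,0,0,0]
    - [0,0,0,0,0,0]
    - [0,0,0,0,0,0]
    - [0,0,0,0,0,0]
  fingers: 0.0
  squeeze: 40

```text
clock: 10.22
eef_pos: [557.6, 75.5, 131.6]
tcp_rot: [2.582, -0.004, 0.263]
contact_force: [-1.5, 2.5, 6.2]
opening: 0.302
```

Run:
```python
from h import *
p,q,s=st(); print(s["opening"]*85.4, q.inv().apply(s["contact_force"]), q.inv().apply(s["wrist_torque"]),p,s["tcp_rot"])
```

```text
25.83197031021394 [-0.78320002  0.90442389 -6.70553252] [ 0.20971169 -0.21046616 -0.09959701] [557.63180881  75.4589541  131.59879573] [ 2.58188973 -0.00357172  0.2633901 ]
```

```bash
cat >> h.py <<'E'
def rel():
    "tool-frame state of stamp: lean, rise along socket axis from grasp, offaxis, twist"
    p,q,s=st(); return p,q,s
E
python3 - <<'E'
from h import *
p,q,s=st(); t32,d32,R32=grasp(32); t30,d30,R30=grasp(30)
Rt=R30*R32.inv()*q; pt=p+86*(d30-d32)+1.5*d30
print(plan(p,q,pt,Rt))
np.savez("ref.npz",p0=pt-1.5*d30,R0=Rt.as_matrix(),d30=d30)
E
```

```text
(array([ 0. ,  3.1, -1.4]), array([ 0.035, -0.   ,  0.   ]), array([ 0. ,  3. , -1.5]))
```

Call:
arm_command:
  targets:
    - [0,0,0,0,0,0]
    - [0,0.001,-0.001,0.012,0,0]
    - [0,0.001,-0.001,0.012,0,0]
    - [0,0.001,-0.001,0.011,0,0]
    - [0,0,0,0,0,0]
  squeeze: 100

```text
clock: 10.63
eef_pos: [557.2, 73.8, 134.7]
tcp_rot: [2.619, -0.002, 0.262]
contact_force: [0.7, 0.1, -7.3]
opening: 0.295
```

```bash
cat >> h.py <<'E'
def rep():
    z=np.load("ref.npz"); p,q,s=st(); R0=R.from_matrix(z["R0"])
    print("disp in ref tool (x,y,rise)",(R0.inv().apply(p-z["p0"])*[1,1,-1]).round(2),"rot deg",np.degrees((R0.inv()*q).as_rotvec()).round(1),
     "F",q.inv().apply(s["contact_force"]).round(1),"T",q.inv().apply(s["wrist_torque"]).round(2),"open",round(s["opening"]*85.4,1),"t",s["clock"])
E
python3 -c "
from h import *; rep()"
```

```text
disp in ref tool (x,y,rise) [-0.85 -0.14  1.9 ] rot deg [ 0.1 -0.1  0. ] F [ 0.7 -3.6  6.3] T [ 1.11  0.18 -0.05] open 25.2 t 10.6333
```

Rise is about 1.9 mm, below the first ridge. Twisting clockwise (+z) 17°.

Call:
arm_command:
  targets:
    - [0,0,0,0,0,0.06]
    - [0,0,0,0,0,0.08]
    - [0,0,0,0,0,0.08]
    - [0,0,0,0,0,0.08]
    - [0,0,0,0,0,0]
    - [0,0,0,0,0,0]

```text
clock: 11.13
eef_pos: [557.4, 73.9, 135.0]
tcp_rot: [2.637, -0.149, 0.003]
contact_force: [-0.2, 0.4, -1.7]
opening: 0.289
```

```bash
python3 -c "
from h import *; rep()"
```

```text
disp in ref tool (x,y,rise) [-0.67 -0.07  2.15] rot deg [-0.  -0.1 17. ] F [-0.5 -1.1  1.3] T [ 0.45 -0.19 -0.01] open 24.7 t 11.1333
```

Call:
arm_command:
  targets:
    - [0,0,-0.002,0,0,0]
    - [0,0,-0.002,0,0,0]
    - [0,0,-0.002,0,0,0]
    - [0,0,0,0,0,0]

```text
clock: 11.47
eef_pos: [557.0, 77.3, 140.8]
tcp_rot: [2.637, -0.151, 0.002]
contact_force: [0.7, 0.5, -3.1]
opening: 0.292
```

```bash
python3 -c "
from h import *; rep()"
```

```text
disp in ref tool (x,y,rise) [-0.17 -0.08  8.84] rot deg [ 0.  -0.  17.1] F [ 0.2 -2.   2.5] T [ 0.46 -0.1   0.06] open 24.9 t 11.4667
```

Call:
arm_command:
  targets:
    - [0,0,-0.003,0,0,0]
    - [0,0,-0.003,0,0,0]
    - [0,0,-0.001,0,0,0]
    - [0,0,0,0,0,0]
    - [0,0,0,0,0,0]

```text
clock: 11.88
eef_pos: [555.8, 80.4, 146.4]
tcp_rot: [2.637, -0.151, 0.002]
contact_force: [0.3, -0.0, -2.5]
opening: 0.298
```

```bash
python3 -c "
from h import *; rep()
from rig import r
c=r.grab_frame('scene'); crop(c,290,140,380,230,6,'s7.png')"
```

```text
disp in ref tool (x,y,rise) [-0.46 -0.13 15.41] rot deg [-0.  -0.  17.2] F [-0.1 -1.2  2.2] T [ 0.45 -0.14 -0.02] open 25.5 t 11.8833
```

View pics/s7.png

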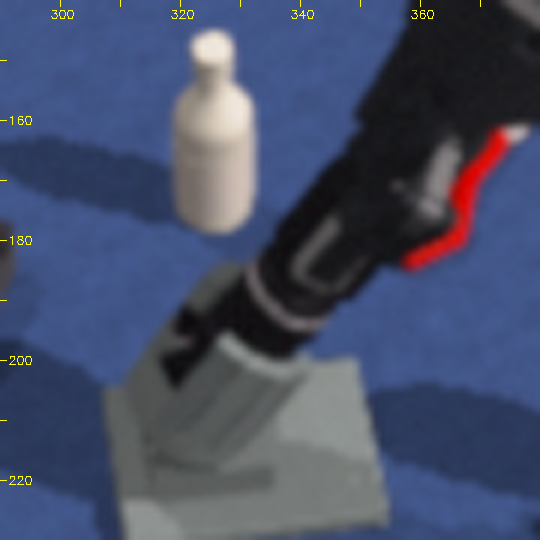

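Call:
arm_command:
  targets:
    - [0,0,-0.0005,0,0,0]
    - [0,0,0,0,0,-0.09]
    - [0,0,0,0,0,-0.11]
    - [0,0,0,0,0,-0.11]
    - [0,0,0,0,0,-0.11]
    - [0,0,0,0,0,-0.11]
    - [0,0,0,0,0,-0.07]
    - [0,0,0,0,0,0]
    - [0,0,0,0,0,0]

```text
clock: 12.68
eef_pos: [555.7, 80.5, 146.7]
tcp_rot: [2.635, 0.145, 0.522]
contact_force: [0.7, -0.3, -3.1]
opening: 0.293
```

```bash
python3 -c "
from h import *; rep()"
```

```text
disp in ref tool (x,y,rise) [-0.54 -0.11 15.7 ] rot deg [  0.   -0.1 -17.1] F [ 0.9 -0.9  2.9] T [ 0.45  0.1  -0.01] open 25.1 t 12.6833
```

Call:
arm_command:
  targets:
    - [0,0,-0.002,0,0,0]
    - [0,0,-0.003,0,0,0]
    - [0,0,0,0,0,0]

```text
clock: 12.93
eef_pos: [555.3, 83.3, 151.6]
tcp_rot: [2.636, 0.145, 0.524]
contact_force: [-0.1, 1.0, -2.3]
opening: 0.291
```

```bash
python3 -c "
from h import *; rep()"
```

```text
disp in ref tool (x,y,rise) [-0.18 -0.08 21.38] rot deg [  0.   -0.  -17.1] F [ 0.7 -1.9  1.5] T [ 0.51  0.16 -0.  ] open 24.8 t 12.9333
```

Call:
arm_command:
  targets:
    - [0,0,-0.003,0,0,0]
    - [0,0,-0.003,0,0,0]
    - [0,0,-0.003,0,0,0]
    - [0,0,-0.001,0,0,0]
    - [0,0,0,0,0,0]
    - [0,0,0,0,0,0]

```text
clock: 13.43
eef_pos: [553.7, 87.9, 159.8]
tcp_rot: [2.636, 0.146, 0.525]
contact_force: [-0.4, 0.0, -2.5]
opening: 0.297
```

```bash
python3 -c "
from h import *; rep()"
```

```text
disp in ref tool (x,y,rise) [-0.45 -0.15 30.89] rot deg [  0.   -0.  -17.2] F [ 0.  -1.4  2.1] T [ 0.39  0.15 -0.  ] open 25.3 t 13.4333
```

Call:
arm_command:
  targets:
    - [0,0,0,0,0,0.09]
    - [0,0,0,0,0,0.11]
    - [0,0,0,0,0,0.11]
    - [0,0,0,0,0,0.11]
    - [0,0,0,0,0,0.11]
    - [0,0,0,0,0,0.07]
    - [0,0,0,0,0,0]
    - [0,0,0,0,0,0]
    - [0,0,-0.002,0,0,0]
    - [0,0,-0.003,0,0,0]
    - [0,0,0,0,0,0]

```text
clock: 14.35
eef_pos: [553.3, 90.6, 164.6]
tcp_rot: [2.637, -0.151, 0.002]
contact_force: [0.3, -0.9, -2.3]
opening: 0.293
```

```bash
python3 -c "
from h import *; rep()"
```

```text
disp in ref tool (x,y,rise) [-0.15 -0.08 36.37] rot deg [ 0.  -0.  17.1] F [-0.1 -0.4  2.5] T [ 0.49 -0.1   0.01] open 25.0 t 14.35
```

Call:
arm_command:
  targets:
    - [0,0,-0.003,0,0,0]
    - [0,0,-0.004,0,0,0]
    - [0,0,-0.004,0,0,0]
    - [0,0,-0.006,0,0,0]
    - [0,0,-0.01,0,0,0]
    - [0,0,-0.012,0,0,0]
    - [0,0,-0.015,0,0,0]
    - [0,0,-0.02,0,0,0]
    - [0,0,-0.015,0,0,0]
    - [0,0,0,0,0,0]

```text
clock: 15.18
eef_pos: [542.5, 135.5, 244.6]
tcp_rot: [2.64, -0.156, 0.002]
contact_force: [-0.7, 0.2, -2.7]
opening: 0.295
```

```bash
python3 -c "
from h import *; rep()
from rig import r
c=r.grab_frame('scene'); crop(c,270,100,390,230,5,'s8.png')
t=r.grab_frame('top'); crop(t,220,140,480,280,3,'t8.png')
p,q,s=st(); print(p,s['qpos'])
"
```

```text
disp in ref tool (x,y,rise) [  1.39   0.   128.76] rot deg [ 0.1  0.2 17.2] F [-1.1 -1.4  2.2] T [ 0.48 -0.09 -0.  ] open 25.2 t 15.1833
[541.46510334 133.83465685 241.76366401] [ 0.54047921  0.31871233  1.76879818 -0.53261129  1.25386494  0.79871192]
```

View pics/s8.png

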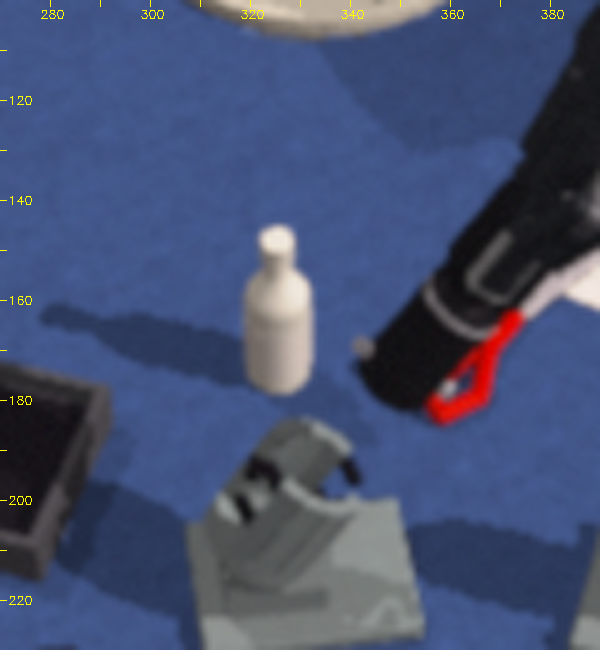

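View pics/t8.png

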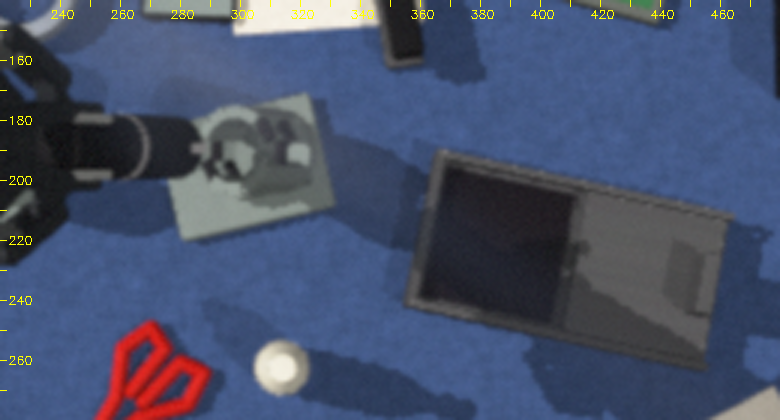

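```bash
cat >> h.py <<'E'
PO=np.array([507.8,-140.7,0])
E
python3 -c "
from h import *
p,q,s=st(); print(p)
F=pw((0,0,0)); T=np.array([F[0],F[1],p[2]])
for y in (0,-0.1,-.15,.1): print(y,plan(p,q,T,Td(y)))
"
```

```text
[541.46510334 133.83465685 241.76366401]
0 (array([-33.8, 242.9, 127.9]), array([ 0.503, -0.15 , -0.036]), array([-33.7, 274.5,   0. ]))
-0.1 (array([-33.8, 242.9, 127.9]), array([ 0.494, -0.175,  0.061]), array([ -6.1, 276.5,   0. ]))
-0.15 (array([-33.8, 242.9, 127.9]), array([ 0.49 , -0.187,  0.11 ]), array([  7.7, 276.5,   0. ]))
0.1 (array([-33.8, 242.9, 127.9]), array([ 0.51 , -0.124, -0.134]), array([-60.9, 269.8,   0. ]))
```

Call:
arm_command:
  targets:
    - [0,0,0,0.0503,-0.015,-0.0036]
    - [0,0,0,0.0503,-0.015,-0.0036]
    - [0,0,0,0.0503,-0.015,-0.0036]
    - [0,0,0,0.0503,-0.015,-0.0036]
    - [0,0,0,0.0503,-0.015,-0.0036]
    - [0,0,0,0.0503,-0.015,-0.0036]
    - [0,0,0,0.0503,-0.015,-0.0036]
    - [0,0,0,0.0503,-0.015,-0.0036]
    - [0,0,0,0.0503,-0.015,-0.0036]
    - [0,0,0,0.0503,-0.015,-0.0036]
    - [0,0,0,0,0,0]

```text
clock: 16.2
eef_pos: [541.0, 131.4, 240.1]
tcp_rot: [-3.141, 0.004, -0.003]
contact_force: [-0.0, 0.3, -3.4]
opening: 0.292
```

Call:
arm_command:
  targets:
    - [-0.001,0.008,0,0,0,0]
    - [-0.002,0.018,0,0,0,0]
    - [-0.003,0.023,0,0,0,0]
    - [-0.003,0.023,0,0,0,0]
    - [-0.003,0.023,0,0,0,0]
    - [-0.003,0.023,0,0,0,0]
    - [-0.003,0.023,0,0,0,0]
    - [-0.003,0.023,0,0,0,0]
    - [-0.003,0.023,0,0,0,0]
    - [-0.003,0.023,0,0,0,0]
    - [-0.003,0.023,0,0,0,0]
    - [-0.002,0.023,0,0,0,0]
    - [-0.001,0.013,0,0,0,0]
    - [-0.001,0.006,0,0,0,0]
    - [0,0,0,0,0,0]
    - [0,0,0,0,0,0]

```text
clock: 17.53
eef_pos: [506.8, -141.2, 241.0]
tcp_rot: [3.141, 0.002, -0.002]
contact_force: [0.2, 0.1, -2.5]
opening: 0.291
```

```bash
python3 -c "
from h import *
from rig import r
p,q,s=st(); print(p,s['contact_force'],s['opening']*85.4,s['qpos'])
F=pw((0,0,0)); T=np.array([F[0],F[1],120]); print(plan(p,q,T,Td(0)))
c=r.grab_frame('scene'); crop(c,180,80,320,220,4,'s9.png')
t=r.grab_frame('top'); crop(t,330,160,480,280,5,'t9.png')
"
```

```text
[ 506.80147572 -141.1950383   241.04110322] [ 0.21447054  0.14580203 -2.5027142 ] 24.850694371311235 [-2.74009697e-01  1.90253008e-01  1.83156729e+00 -9.40199029e-04
  1.12182109e+00 -2.71968269e-01]
(array([  1.3,  -0.5, 121. ]), array([ 0.   ,  0.002, -0.002]), array([  1. ,  -0.5, 121. ]))
```

View pics/s9.png

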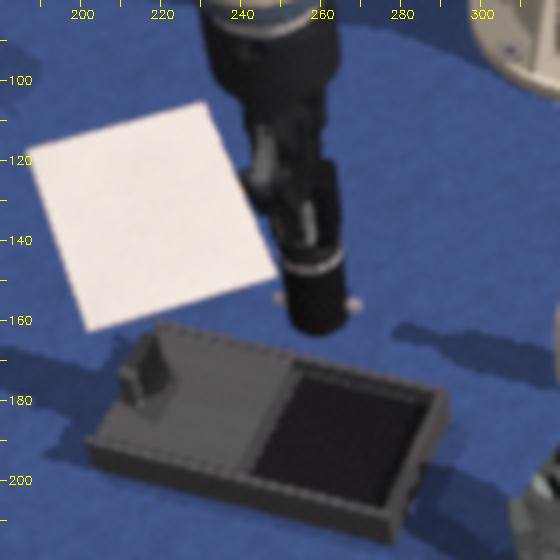

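View pics/t9.png

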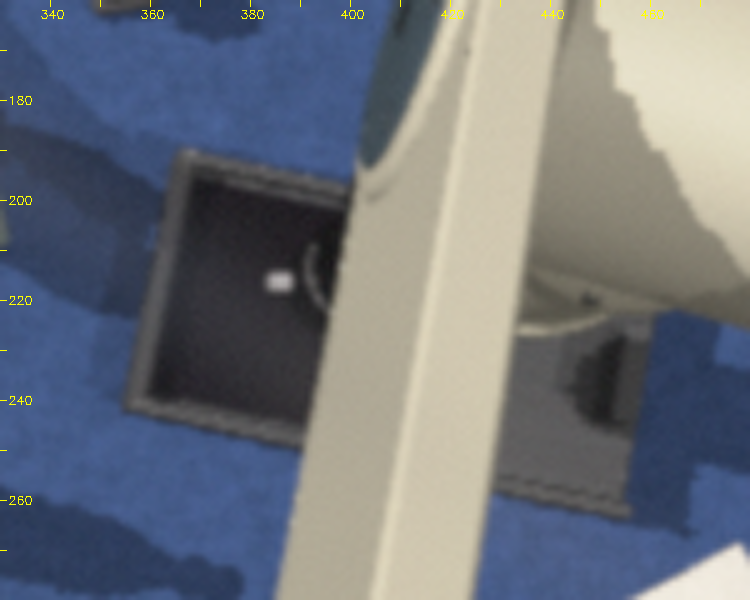

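```bash
python3 -c "
from h import *
import pickle
s,t=pickle.load(open('f0.pkl','rb'))
p,q,_=st()
for dz in (0,-16,-78,-86): print(dz,proj(s,p+[0,0,dz]))
c=cv2.imread('pics/s9.png'); from rig import r
f=r.grab_frame('scene'); f['image']=np.clip((f['image'].astype(float)-5)*3,0,255).astype(np.uint8); crop(f,235,130,285,175,12,'s9b.png')
"
```

```text
0 [[255.97173159 135.04467226]]
-16 [[256.73190584 139.56525917]]
-78 [[259.53523956 156.2360602 ]]
-86 [[259.881351   158.29430783]]
```

View pics/s9b.png

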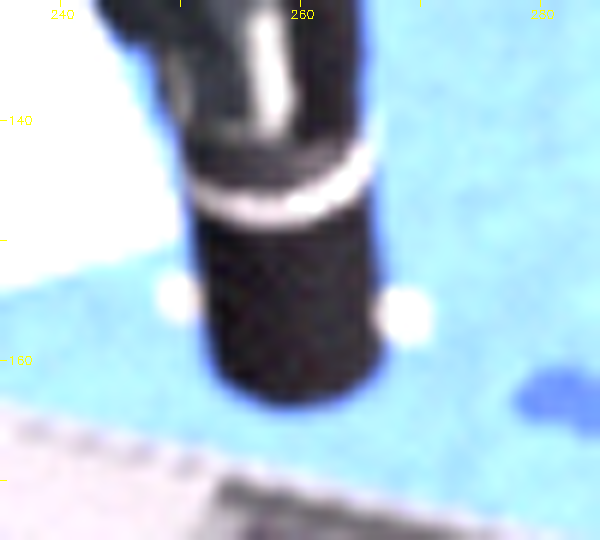

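```bash
python3 -c "
from h import *
import pickle
s,t=pickle.load(open('f0.pkl','rb'))
p,q,_=st()
for a in (-4,-2,0,2,4):
  M=R.from_euler('x',a,degrees=True).as_matrix(); g=p-q.apply([0,0,19])
  P=proj(s,[g+M@v for v in ([0,-24.5,-94],[0,24.5,-94],[0,0,-35],[0,0,-105])]); print(a,P.round(1).tolist())
from rig import r
im=r.grab_frame('scene')['image']
m=(im.min(2)>110); m[:150]=0;m[163:]=0;m[:,:240]=0;m[:,280:]=0
n,l,st_,c=cv2.connectedComponentsWithStats(m.astype(np.uint8)); print(st_[1:],c[1:])
"
```

```text
-4 [[247.6, 154.0], [266.3, 156.4], [255.8, 139.5], [257.1, 158.0]]
-2 [[248.8, 154.4], [267.5, 156.3], [256.3, 139.5], [258.5, 158.2]]
0 [[250.1, 154.7], [268.7, 156.2], [256.7, 139.6], [259.9, 158.3]]
2 [[251.4, 155.0], [269.9, 156.1], [257.2, 139.6], [261.3, 158.4]]
4 [[252.7, 155.3], [271.1, 155.9], [257.7, 139.6], [262.6, 158.5]]
[[240 150   7   2  10]
 [249 154   1   1   1]
 [267 155   3   3   8]] [[242.4   150.3  ]
 [249.    154.   ]
 [268.125 155.875]]
```

Call:
arm_command:
  targets:
    - [0.001,-0.0005,0.008,0,0,0]
    - [0,0,0.018,0,0,0]
    - [0,0,0.022,0,0,0]
    - [0,0,0.022,0,0,0]
    - [0,0,0.018,0,0,0]
    - [0,0,0.014,0,0,0]
    - [0,0,0.01,0,0,0]
    - [0,0,0.006,0,0,0]
    - [0,0,0,0,0,0]
    - [0,0,0,0,0,0]

```text
clock: 18.57
eef_pos: [508.0, -141.2, 123.4]
tcp_rot: [3.141, 0.002, -0.001]
contact_force: [-0.2, -0.3, -1.8]
opening: 0.289
```

```bash
python3 -c "
from h import *
from rig import r
p,q,s=st(); print(p,s['contact_force'],PR.T@(p-PO),s['tcp_rot'])
c=r.grab_frame('scene'); crop(c,180,100,320,220,5,'s10.png')
t=r.grab_frame('top'); crop(t,330,160,480,280,5,'t10.png')
"
```

```text
[ 507.99202926 -141.17119772  123.39037811] [-0.1600478  -0.29614381 -1.78185169] [  0.2754298   -0.42783286 123.39037811] [ 3.14116684e+00  1.59434697e-03 -9.96808981e-04]
```

View pics/s10.png

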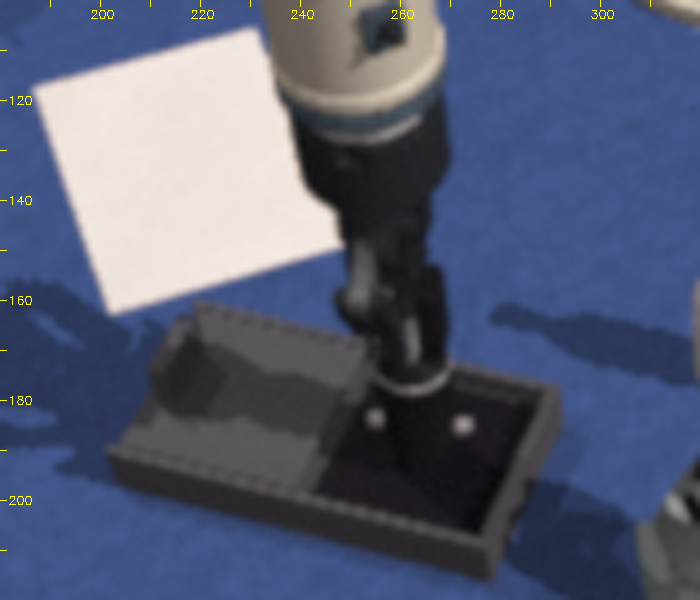

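View pics/t10.png

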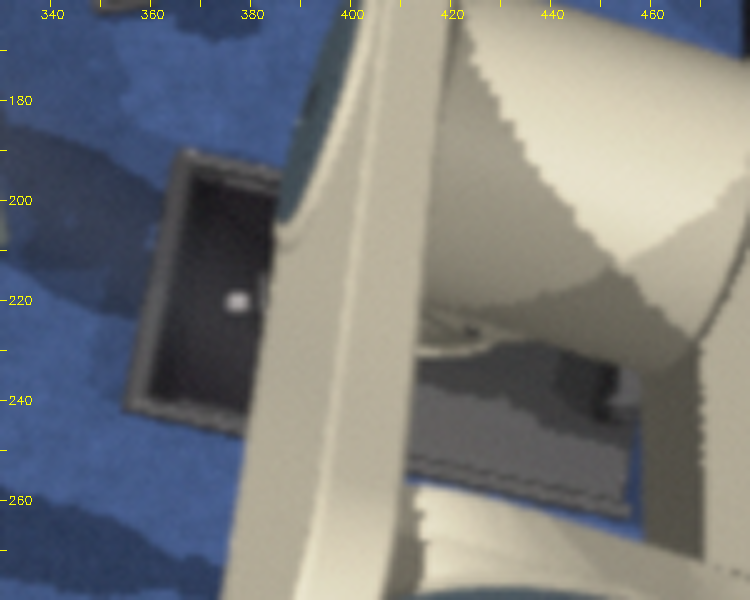

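Call:
arm_command:
  targets:
    - [0,0,0.004,0,0,0]
    - [0,0,0.004,0,0,0]
    - [0,0,0.002,0,0,0]
    - [0,0,0.001,0,0,0]
    - [0,0,0,0,0,0]
    - [0,0,0,0,0,0]

```text
clock: 19.17
eef_pos: [507.7, -141.3, 112.2]
tcp_rot: [3.141, 0.002, -0.001]
contact_force: [-0.6, 0.6, -2.5]
opening: 0.295
```

Call:
arm_command:
  targets:
    - [0,0,0.001,0,0,0]
    - [0,0,0.001,0,0,0]
    - [0,0,0,0,0,0]

```text
clock: 19.42
eef_pos: [507.7, -141.3, 110.1]
tcp_rot: [3.141, 0.002, -0.001]
contact_force: [0.5, -0.2, -2.5]
opening: 0.289
```

Call:
arm_command:
  targets:
    - [0,0,0.001,0,0,0]
    - [0,0,0,0,0,0]

```text
clock: 19.58
eef_pos: [507.7, -141.2, 109.1]
tcp_rot: [3.141, 0.002, -0.001]
contact_force: [1.1, -1.2, -2.9]
opening: 0.29
```

Call:
arm_command:
  targets:
    - [0,0,0.001,0,0,0]
    - [0,0,0,0,0,0]

```text
clock: 19.75
eef_pos: [507.6, -141.2, 108.1]
tcp_rot: [3.141, 0.002, -0.001]
contact_force: [-0.5, 0.8, -2.9]
opening: 0.293
```

Call:
arm_command:
  targets:
    - [0,0,0.001,0,0,0]
    - [0,0,0,0,0,0]

```text
clock: 19.92
eef_pos: [507.8, -141.4, 107.9]
tcp_rot: [3.141, 0.002, -0.001]
contact_force: [-2.8, 0.2, 5.8]
opening: 0.295
```

Call:
arm_command:
  targets:
    - [0,0,0.001,0,0,0]
    - [0,0,0,0,0,0]

```text
clock: 20.08
eef_pos: [508.0, -141.5, 107.8]
tcp_rot: [3.141, 0.001, -0.001]
contact_force: [-6.4, 0.1, 16.7]
opening: 0.293
```

Call:
arm_command:
  targets:
    - [0,0,-0.001,0,0,0]
    - [0,0,-0.0003,0,0,0]
    - [0,0,0,0,0,0]
  squeeze: 20

```text
clock: 20.33
eef_pos: [507.9, -141.4, 107.9]
tcp_rot: [3.141, 0.001, -0.001]
contact_force: [-2.0, 0.0, 6.3]
opening: 0.289
```

Call:
arm_command:
  targets:
    - [0,0,0,0,0,0]
    - [0,0,0,0,0,0]
    - [0,0,0,0,0,0]
    - [0,0,0,0,0,0]
  fingers: 0.05

```text
clock: 20.67
eef_pos: [507.8, -141.3, 107.4]
tcp_rot: [3.141, 0.002, -0.001]
contact_force: [0.3, -0.7, -0.4]
opening: 0.585
```

```bash
python3 -c "
from h import *
from rig import r
p,q,s=st(); print(p,s['contact_force'],PR.T@(p-PO),s['tcp_rot'])
c=r.grab_frame('scene'); crop(c,200,100,320,220,5,'s11.png')
"
```

```text
[ 507.75519203 -141.27926382  107.40645112] [ 0.30098837 -0.68330572 -0.35170414] [ 6.25130246e-02 -5.77621377e-01  1.07406451e+02] [ 3.14122720e+00  1.69964916e-03 -1.27176638e-03]
```

View pics/s11.png

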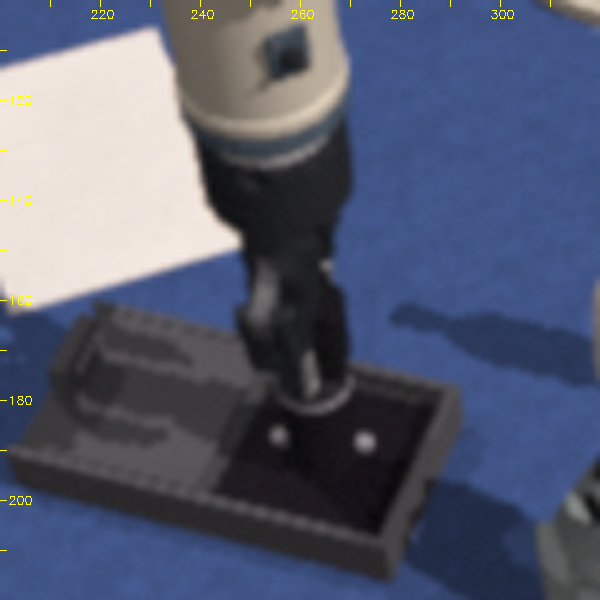

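The stamp stands and the grip is released, with zero force. I'll rise slowly past the handle, then look.

Call:
arm_command:
  targets:
    - [0,0,-0.004,0,0,0]
    - [0,0,-0.008,0,0,0]
    - [0,0,-0.012,0,0,0]
    - [0,0,-0.015,0,0,0]
    - [0,0,-0.02,0,0,0]
    - [0,0,-0.03,0,0,0]
    - [0,0,-0.035,0,0,0]
    - [0,0,-0.03,0,0,0]
    - [0,0,0,0,0,0]

```text
clock: 21.47
eef_pos: [511.0, -142.1, 268.5]
tcp_rot: [3.139, -0.008, -0.001]
contact_force: [1.1, -0.6, 0.7]
opening: 0.589
```

Call:
arm_command:
  targets:
    - [0,-0.02,0,0,0,0]
    - [0,-0.035,0,0,0,0]
    - [0,-0.035,0,0,0,0]
    - [0,-0.035,0,0,0,0]
    - [0,-0.035,0,0,0,0]
    - [0,-0.035,0,0,0,0]
    - [0,-0.035,0,0,0,0]
    - [0,-0.035,0,0,0,0]
    - [0,-0.02,0,0,0,0]
    - [0,0,0,0,0,0]
    - [0,0,0,0,0,0]
    - [0,0,0,0,0,0]

```text
clock: 22.47
eef_pos: [508.1, 143.2, 261.5]
tcp_rot: [3.141, 0.002, -0.001]
contact_force: [0.6, 0.5, -1.0]
opening: 0.584
```

```bash
python3 -c "
from h import *
from rig import r
p,q,s=st(); print(p,s['contact_force'],s['qvel'].round(3),s['clock'])
c=r.grab_frame('scene'); crop(c,190,110,320,220,5,'s12.png'); cv2.imwrite('pics/s12f.png',c['image'])
t=r.grab_frame('top'); crop(t,340,170,480,280,5,'t12.png'); cv2.imwrite('pics/t12f.png',t['image'])
"
```

```text
[508.12299439 143.2455979  261.49762328] [ 0.60465244  0.52273128 -1.01683023] [-0.018 -0.003  0.004  0.001 -0.002  0.003] 22.4667
```

View pics/s12.png

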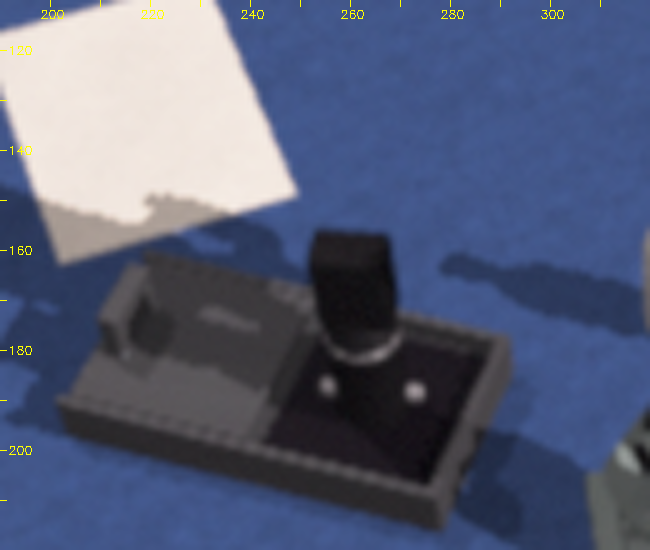

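View pics/t12.png

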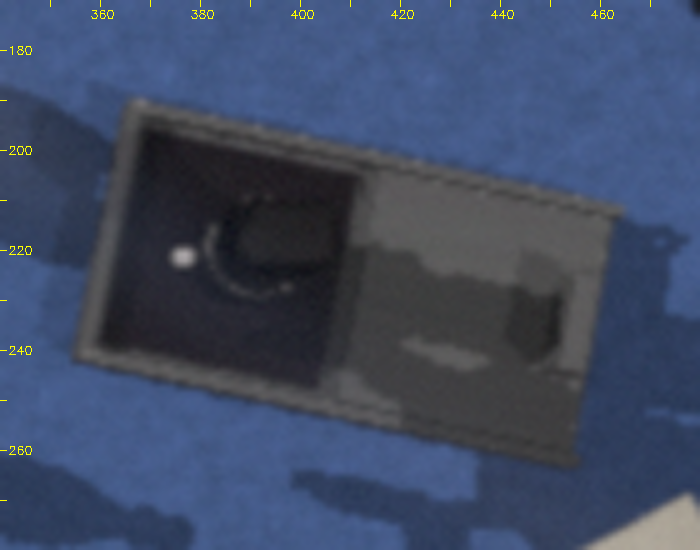

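View pics/s12f.png

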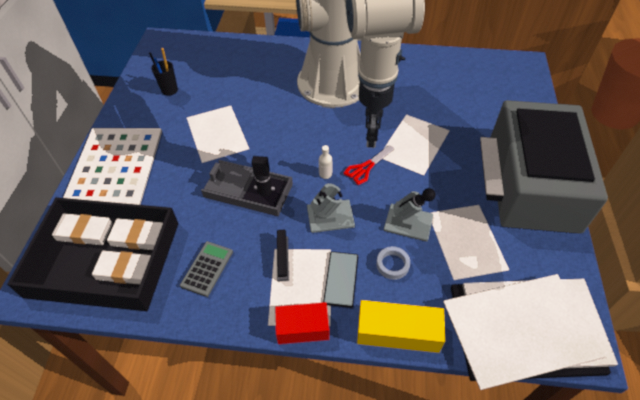

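View pics/t12f.png

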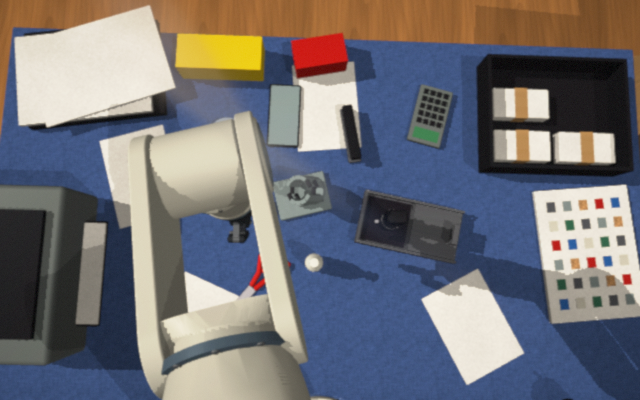

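```bash
python3 -c "
from h import *
import pickle
s,t=pickle.load(open('f0.pkl','rb'))
L,e=tri(t,(376.4,221.2),s,(273,187.8)); print('lug',L,e,PR.T@(L-PO))
A=onz(s,255.5,187,33);B=onz(s,273,187.8,33); print('lugs scene',A,B,np.linalg.norm(A-B),'mid pad',PR.T@((A+B)/2-PO))
print('felt edges top', [PR.T@(onz(t,*u,22)-PO) for u in((368,197),(412,206),(404,247.5),(360,239.5))])
print('upright: exp end vs face px',proj(s,[(507.8,-141.3,22+132),(507.8,-141.3,33)]))
"
```

```text
lug [ 506.4817573  -117.31020043   33.67290331] 0.17097350943599682 [-5.59833257 22.74816829 33.67290331]
lugs scene [ 508.43558798 -166.91330664   33.        ] [ 505.96313388 -117.55223604   33.        ] 49.42295337743788 mid pad [-0.30843402 -1.6171035  33.        ]
felt edges top [array([45.55030996, 50.78826381, 22.        ]), array([ 46.66550084, -51.11100923,  22.        ]), array([-49.18947862, -50.80284296,  22.        ]), array([-52.46696908,  49.45675834,  22.        ])]
upright: exp end vs face px [[259.67005552 158.81368479]
 [264.53059014 187.59497086]]
```

```bash
python3 -c "
from rig import r
print(r.sign_off())"
```

```text
the job is handed in; nothing more can be done
None
```

The cover is fully open, and the stuck stamp is out of its holder, standing upright on the ink pad's felt. I handed the job in at about 22.5 s, with the arm clear of everything.

- **Cover:** I gripped the tab and slid it until the force rose at the stop, to about 25 N. The whole felt shows in the top view.
- **Stamp freed:** I gripped the paddle (measured 25.8 mm thick), then twisted it about +17°, −17° and +17° between short pulls along the lean. The force stayed around 3 N, so it passed the ridges without jamming.
- **Stamp placed:** I set it upright and lowered it in 1 mm steps. The force peaked at about 17 N on contact and was down to about 6 N when I let go.

**Last checks:**
- The stamp stands within about 2 mm of the felt's centre. Its lug triangulated at 33.7 mm above the desk (33 expected), and the handle's end is where an upright stamp's should be.
- The other stamp and the loose objects look unmoved in the final pictures, compared by eye. In the last top view the arm hides the other stamp, the tape and part of the scissors, so for those I relied on the scene camera.
- **Disagreements:** The two cameras differed by up to about 7 mm in x on the starting positions, so I averaged them. The cover's stop came about 1 mm beyond my estimate. One tilt estimate, from the stamp's edges, read about 4°, but the lugs showed about 0°.

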